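# Fit three heat sinks to a board and weight the middle one

### The job

Fit the three loose heat sinks to the long board in the grey carrier: the tall one with straight fins on the middle chip, the round one on the chip to the left of it and the low one with pins on the chip to the right of it (left and right as seen from the robot), each lying flat and centred on its chip, with the two square ones square to the chip. Only when all three are on, stand the brass weight upright on top of the tall one, centred, and leave everything standing there. The bottle that stands among the parts stays where it is.

Things in the scene. Friction and masses are not known exactly. Their poses are not given: they have to be found in the camera images.
- carrier: Flat grey carrier, 94 x 244 x 10 mm, fixed, holding a long dark green board (top 12 mm above the bench) with three equal black chips in a row; nothing on it is higher than the chips (16 mm). Origin: centre of the underside; z up, y along its length (the robot's left), x across (away from the robot), turned up to 0.25 rad. A pallet full of small boards lies beside it, not used.
- chip_left (a point): Centre of the top face of the left chip (black, 30 x 30 mm, 4 mm thick, top 16 mm above the bench), 72 mm along the carrier's +y from the middle chip. Axes as the carrier's.
- chip_middle (a point): Centre of the top face of the middle chip, same size, at the carrier's centre. Axes as the carrier's.
- chip_right (a point): Centre of the top face of the right chip, same size, 72 mm along the carrier's -y from the middle chip. Axes as the carrier's.
- tall_center (a point): Centre of the tall heat sink: loose square aluminium block 44 x 44 mm, 30 mm tall, with eight straight upright plate fins running along its x axis. The point is half-way up (15 mm above its underside); z up, x and y square to its sides.
- pins_center (a point): Centre of the low heat sink: loose square aluminium block 40 x 40 mm, 20 mm tall, with a 5 x 5 field of square pins. The point is half-way up (10 mm above its underside); z up, x and y square to its sides.
- round_center (a point): Centre of the round heat sink: loose aluminium cylinder, diameter 42 mm, 26 mm tall, a stack of five round discs on a core. The point is half-way up (13 mm above its underside); z up.
- weight_center (a point): Centre of the brass hold-down weight: loose turned body of diameter 40 mm with a neck and a knob on top, 58 mm tall in all, about 0.5 kg. The point is half-way up (29 mm above its underside); z up. It can be gripped across the body, below 30 mm from its underside.
- bottle_center (a point): Centre of the small bottle with a long pointed cap that stands among the parts: diameter 43 mm, 130 mm tall. The point is half-way up (65 mm above its underside). Not to be moved.
There are look-alikes about, which are no part of the job. What is shaped like the part that bears weight_center but orange or red is not meant. What is shaped like the part that bears tall_center but pink is not meant.

How it is judged:
On the way, in this order (a step that is already met when the one before it is completed fails the run):
1. all three heat sinks lie centred on their chips (horizontal distance between tall_center and chip_middle below 0.01 m and z of tall_center in the frame of chip_middle between 0.011 and 0.019 m and angle between each of tall_center, round_center, pins_center's own z axis and vertical below 0.1 rad and (angle between the x axis of tall_center and the x axis of chip_middle, either way round below 0.2 rad or angle between the x axis of tall_center and the y axis of chip_middle, either way round below 0.2 rad) and horizontal distance between round_center and chip_left below 0.01 m and z of round_center in the frame of chip_left between 0.009 and 0.017 m and horizontal distance between pins_center and chip_right below 0.01 m and z of pins_center in the frame of chip_right between 0.006 and 0.014 m and (angle between the x axis of pins_center and the x axis of chip_right, either way round below 0.2 rad or angle between the x axis of pins_center and the y axis of chip_right, either way round below 0.2 rad)), for 0.2 s.
2. then the brass weight stands on top of the tall heat sink (all of step 1 and horizontal distance between weight_center and tall_center below 0.01 m and z of weight_center in the frame of tall_center between 0.04 and 0.049 m and angle between weight_center's own z axis and vertical below 0.1 rad), for 0.2 s.
At the end, for the whole second after the job is handed in: Tall sink on middle chip, round on left, pin sink on right: each within 10 mm of chip centre and 4 mm of its top in height, tilt under 0.1 rad, square ones within 0.2 rad of square; weight on the tall sink within 10 mm of its centre, tilt under 0.1 rad; all at rest (all of step 2 and linear speed of each of sink_tall, sink_pins, sink_round, brass below 0.02 m/s); the robot touches nothing.
It fails at once if the bottle is moved more than 30 mm or tipped (distance of bottle_center from where it was at the start of the episode above 0.03 m or angle between bottle_center's own z axis and vertical above 0.3 rad).
It also fails if it takes over 88 s, if anything falls off the work surface, if the arm or the gripper's body presses on something with over 40 N, if the wrist force passes 120 N, or if a joint passes its speed limit or range.

### The arm

A 6-joint arm with a two-finger parallel gripper is mounted at the origin on a cart in front of the work surface, level with it; the furniture and walls round the work are solid. World frame = base frame: x ahead of the robot, y to its left, z up, the work surface at z = 0. Lengths are in m, angles in rad, forces in N, time in s.
With the tool pointing down it reaches from about 0.3 to 0.875 m from the base axis. Payload 6.4 kg.
Tool frame: the origin (TCP) lies on the mounting face of the last link; the fingertips stand 166 mm ahead of it and the grasp point (between the pads) lies 147 mm ahead of it; z points along the fingers, x is the direction in which the jaws open and shut, and the axes are right-handed (so a half turn about z gives the same grasp; the last joint's range is limited). The gripper opens to 88 mm and grips with 3 to 60 N. Pads are 18 mm wide; open, the fingers measure 123 mm over their backs; the gripper's body (75 mm by 187 mm) begins 45 mm behind the grasp point.
Start: joints at [1.039, 0.181, 1.607, -0, 1.354, -0.206], TCP at [0.184, 0.545, 0.405] pointing down, gripper open.
Joint ranges: [-2.99, 2.99], [-0.89, 2.07], [0.3, 2.58], [-1.14, 4.28], [0, 2.63], [-3.12, 3.12]. Speed limits (rad/s): [2.57, 2.57, 3.01, 3.14, 3.14, 3.14].

### API

Orientations are given as a unit quaternion [x, y, z, w].
In Python, from plant import ctrl gives the robot as it stands.
- The arm moves only by the tool play_rows, never from a script. Its arguments are lists of equal length, an entry for each row: "linear": the shift along the world's x, y, z in m, a list of three; "angular": the turn, a rotation vector about the world's x, y, z in degrees, a list of three; "grip": the opening, from 0 (shut) to 1 (fully open). A call has 1 to 12 rows; each row is the pose to reach, as a shift and turn from the pose commanded when the call began; what a row does not reach only later rows make up. A row lasts 1/10 s, in which the tool goes at most 50 mm and 8.59 degrees, less where a joint would pass 70% of its speed; a pose out of reach is approached as far as the arm can. A call with a gripper value outside its range is refused whole. The fingers move at their own pace and stop on an object; the grip force is fixed at half the most. Time passes only in rows, so rows that repeat a pose let the fingers close. It gives the time, the measured TCP pose, the force and the opening at its end, in the units of the state.
- ctrl.get_state(): the state, without advancing time (a new reading comes with each control period).
- ctrl.capture(name): name is "scene" or "top"; returns a dict with "pixels" (420x560x3 uint8, red, green, blue), "depth" (420x560 float32, m along the optical axis (not along the pixel's ray), 0 where there is no reading), "fx", "fy", "cx", "cy" (pixels), "rvec" (rotation vector, rad) and "tvec" (3), from world to camera coordinates, as OpenCV has them. Camera axes: x right, y down, z forward; pixel columns grow to the right and rows downward; lengths in m; the calibration is good to about 2 mm. A picture is of the moment at which its call begins.
- ctrl.job_done(): hands the job in, once; it reports no verdict.
The state is a dict: "time": time; "q": joint angles; "joint_velocities": joint speeds; "tau": joint torques, N m; "eef_pos": TCP position; "ee_rot": TCP orientation; "wrist_force": force on the tool from outside, world axes, zero at the start; "moment": the same for the moment, N m; "grip_width": finger opening in m.
Only numpy, scipy, OpenCV 4.12 (cv2) and the standard library are available. Lean on these libraries where they do the work, as an engineer would, in place of code of your own. Each camera call takes 0.05 s, during which the arm holds its last target.

## Working session

There is one attempt and no reset: what is moved stays moved. The work goes in short steps, Python scripts to look and compute and a tool call to move; the robot and the scene stay as the last step left them, time stands still between calls to the robot, and variables do not carry over. Pictures are saved under pics/ and viewed, and the job is handed in when it is done.

Besides the shell and the picture viewer there is one more tool, called after "Call:" in YAML: its name, and indented under it one key for each argument. play_rows: Moves the arm, as the interface text tells. Its arguments: {"type":"object","properties":{"linear":{"type":"array","items":{"type":"array","items":{"type":"number"}}},"angular":{"type":"array","items":{"type":"array","items":{"type":"number"}}},"grip":{"type":"array","items":{"type":"number"}}},"required":["linear","angular","grip"]}

```bash
ls; mkdir -p pics; cat > h.py <<'E'
import numpy as np, cv2
from plant import ctrl
def cap(n,f=None):
    c=ctrl.capture(n)
    if f: cv2.imwrite('pics/'+f,c['pixels'][:,:,::-1])
    return c
def cloud(c):
    d=c['depth'];v,u=np.mgrid[:420,:560]
    P=np.stack([(u-c['cx'])/c['fx']*d,(v-c['cy'])/c['fy']*d,d],-1)
    R=cv2.Rodrigues(np.array(c['rvec'],float))[0]
    W=(P-np.array(c['tvec']).ravel())@R
    W[d==0]=np.nan
    return W
E
python3 - <<'E'
from h import *
s=ctrl.get_state();print(s)
for n in('scene','top'):
    c=cap(n,n+'0.png');W=cloud(c);np.savez(n+'0.npz',W=W,px=c['pixels'])
    R=cv2.Rodrigues(np.array(c['rvec'],float))[0];print(n,-R.T@np.array(c['tvec']).ravel(),R[2],c['fx'])
E
```

```text
pics
{'time': 0.0, 'q': array([ 1.03870389e+00,  1.81541976e-01,  1.60797943e+00, -2.69424221e-05,
        1.35377947e+00, -2.06329802e-01]), 'joint_velocities': array([ 1.28055748e-03,  4.15715948e-05, -1.19634179e-03,  6.28344735e-04,
       -5.23471650e-04,  1.74476261e-03]), 'tau': array([ 2.80435997e-04, -4.33874881e+01, -3.41845286e+01,  7.03496556e-02,
        3.83955287e-02, -1.01043706e-04]), 'eef_pos': array([0.18389561, 0.54454418, 0.40382317]), 'ee_rot': array([ 8.12411510e-01,  5.83083878e-01, -7.75882969e-04,  3.57325947e-04]), 'wrist_force': array([-0.25866848, -0.54293515, -0.05783315]), 'moment': array([ 0.01922773,  0.00379725, -0.01703513]), 'grip_width': 0.08783803306077226}
scene [ 0.05240903 -0.75695988  0.50767304] [ 0.50957795  0.74452715 -0.43128833] 385.89720168528805
top [ 0.35158462 -0.00150554  0.97928968] [ 0.20867318 -0.0023132  -0.9779827 ] 458.9841276540802
```

View pics/scene0.png

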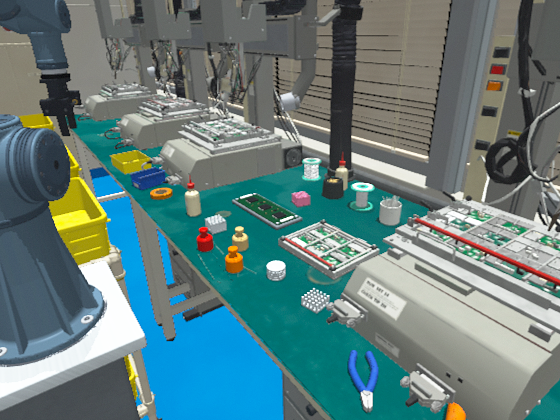

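View pics/top0.png

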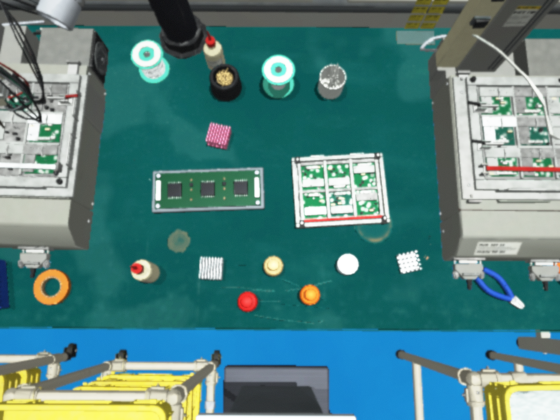

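The top view shows these parts:
- carrier at (208,190), with chips at about (174,190), (207,189) and (240,188)
- tall sink at (211,268)
- brass weight at (273,266), with the red and orange decoys at (248,301) and (310,295)
- round sink at (347,264)
- pin sink at (409,262)
- bottle at (145,271)
- pink decoy at (218,135)

Next I'll measure from both views.

```bash
cat > m.py <<'E'
from h import *
def get(n): z=np.load(n+'.npz');return z['W'],z['px']
if __name__=='__main__':
  W,px=get('top0')
  cv2.imwrite('pics/crop_a.png',cv2.resize(px[150:320,130:290,::-1],None,fx=4,fy=3.5,interpolation=cv2.INTER_CUBIC)[:600])
  S,_=get('scene0')
  def W3(u,v): return np.round(W[v,u],4)
  for n,u,v in[('tall',211,268),('brass',273,266),('round',347,264),('pins',409,262),('bottle',145,271),('chipL',174,190),('chipM',207,189),('chipR',240,188)]: print(n,W3(u,v))
  # per object: clusters in both views
  for n,u,v in[('tall',211,268),('brass',273,266),('round',347,264),('pins',409,262),('bottle',145,271)]:
    c=W[v,u,:2]
    for nm,A in(('top',W),('scene',S)):
        m=(np.hypot(A[...,0]-c[0],A[...,1]-c[1])<0.045)&(A[...,2]>0.006)
        p=A[m]; 
        if len(p)<5: print(n,nm,len(p));continue
        zt=np.percentile(p[:,2],98); t=p[p[:,2]>zt-0.006]
        r=cv2.minAreaRect(t[:,:2].astype(np.float32)*1000)
        rr=cv2.minAreaRect(p[:,:2].astype(np.float32)*1000)
        print(n,nm,len(p),'ztop',round(zt,4),'topface',np.round(r[0],1),np.round(r[1],1),round(r[2],1),'all',np.round(rr[0],1),np.round(rr[1],1),round(rr[2],1), 'x',np.round(np.percentile(p[:,0],[1,99]),3),'y',np.round(np.percentile(p[:,1],[1,99]),3))
E
python3 m.py
```

```text
tall [0.4383 0.1334 0.0266]
brass [0.4405 0.005  0.0554]
round [ 0.4488 -0.1489  0.0225]
pins [ 0.454  -0.2793  0.0197]
bottle [0.4276 0.2566 0.0715]
chipL [0.6083 0.2219 0.0126]
chipM [0.6105 0.15   0.0147]
chipR [0.6132 0.0784 0.0145]
tall top 467 ztop 0.0314 topface [438.8 135.1] [44.3 43.6] 87.7 all [439.1 135.3] [44.8 44.2] 88.7 x [0.417 0.461] y [0.113 0.157]
tall scene 269 ztop 0.0311 topface [438.1 137.2] [47.8 46.6] 88.7 all [438.1 137.2] [47.8 46.6] 88.7 x [0.415 0.46 ] y [0.114 0.161]
brass top 303 ztop 0.0573 topface [444.5   5. ] [19.9 20.2] 0.4 all [444.2   5.2] [37.5 39.4] 89.1 x [0.425 0.463] y [-0.013  0.024]
brass scene 272 ztop 0.0571 topface [442.8   6.7] [19.7 17.4] 59.8 all [442.2   5. ] [36.1 36.6] 41.5 x [0.424 0.46 ] y [-0.012  0.019]
round top 341 ztop 0.0284 topface [ 449.5 -149.7] [40.  39.8] 87.3 all [ 448.7 -148.8] [40.4 40.8] 26.3 x [0.429 0.469] y [-0.169 -0.129]
round scene 286 ztop 0.0276 topface [ 448.2 -147.3] [43.  40.3] 41.9 all [ 448.5 -147.5] [43.  40.9] 42.8 x [0.428 0.467] y [-0.168 -0.128]
pins top 211 ztop 0.0221 topface [ 455.  -280.4] [39.5 41.1] 12.0 all [ 455.  -280.4] [39.7 41. ] 12.4 x [0.433 0.477] y [-0.302 -0.258]
pins scene 362 ztop 0.0209 topface [ 455. -278.] [41.9 41.2] 14.2 all [ 454.9 -277.9] [42.3 41.7] 13.0 x [0.432 0.478] y [-0.301 -0.255]
bottle top 506 ztop 0.1121 topface [431.4 266.4] [3.7 5. ] 17.2 all [429.2 264.6] [38.2 42.1] 70.3 x [0.409 0.45 ] y [0.246 0.282]
bottle scene 391 ztop 0.1083 topface [429.8 270. ] [5.3 3.5] 67.3 all [424.5 261.5] [28.9 41.8] 62.2 x [0.408 0.447] y [0.246 0.276]
```

```bash
python3 - <<'E'
from m import *
W,px=get('top0')
cv2.imwrite('pics/crop_b.png',cv2.resize(px[240:320,230:430,::-1],None,fx=4,fy=4,interpolation=cv2.INTER_CUBIC))
S,ps=get('scene0')
cv2.imwrite('pics/crop_c.png',cv2.resize(ps[175:325,180:340,::-1],None,fx=4,fy=4,interpolation=cv2.INTER_CUBIC))
g=cv2.cvtColor(px,cv2.COLOR_RGB2GRAY)
for n,u,v in[('L',174,190),('M',207,189),('R',240,188)]:
    sub=g[v-14:v+15,u-14:u+15]; print(n);m=(sub<45).astype(np.uint8)
    k,l,s,c=cv2.connectedComponentsWithStats(m)
    for i in range(1,k):
        if s[i,4]>40:
            p=W[v-14:v+15,u-14:u+15][l==i]; print(s[i],c[i]+[u-14,v-14],np.round(np.nanmean(p,0),4),np.round(np.nanmedian(p[:,2]),4), cv2.minAreaRect(p[:,:2].astype(np.float32)*1000))
# carrier outline
m=(W[...,2]>0.006)&(W[...,2]<0.03)&(abs(W[...,1]-W[189,207,1])<.15)&(abs(W[...,0]-W[189,207,0])<.09)
k,l,s,c=cv2.connectedComponentsWithStats(m.astype(np.uint8))
i=l[189,207];p=W[l==i];print(s[i],cv2.minAreaRect(p[:,:2].astype(np.float32)*1000))
E
```

```text
L
M
R
[ 152  168  112   45 4517] ((611.2421875, 149.8148956298828), (93.92863464355469, 243.64462280273438), 2.3884170055389404)
```

View pics/crop_a.png

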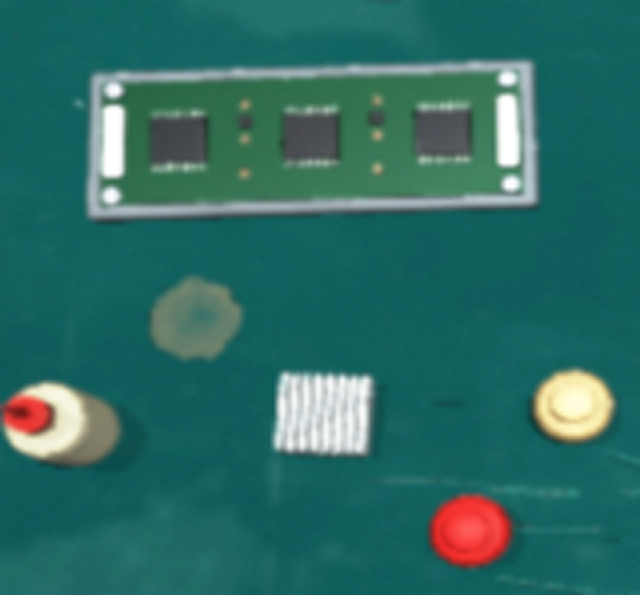

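View pics/crop_b.png

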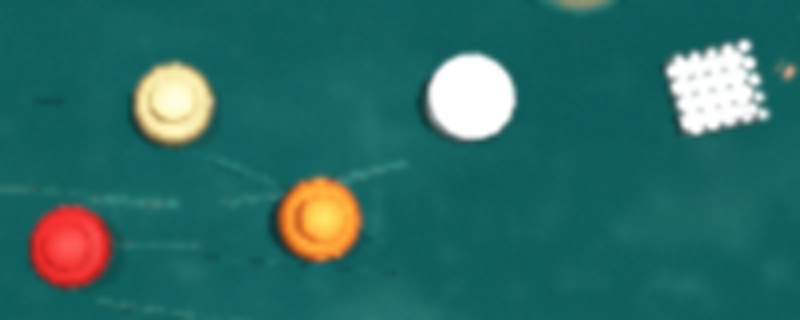

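View pics/crop_c.png

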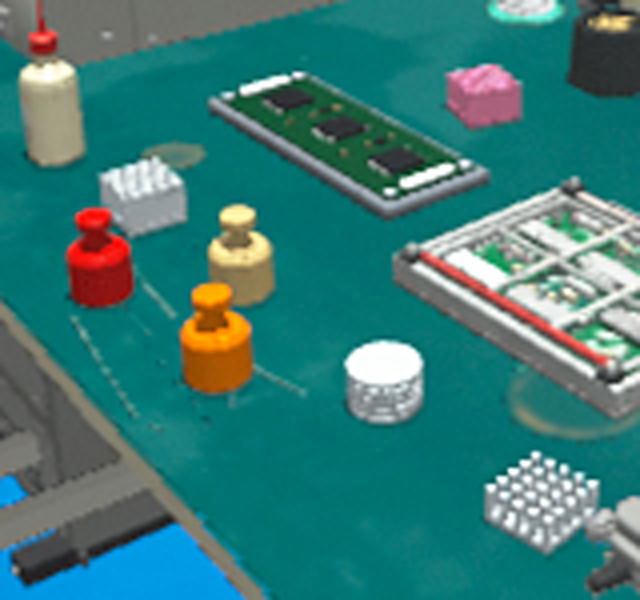

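The brass weight is the beige one beside the red and orange decoys, and the fins run along world x. The first move goes above the tall sink, staying high over the bottle.

Call:
play_rows:
  linear:
    - [0.03,-0.04,0]
    - [0.06,-0.08,0]
    - [0.085,-0.12,0]
    - [0.11,-0.16,0]
    - [0.13,-0.2,0]
    - [0.155,-0.245,0]
    - [0.18,-0.285,0]
    - [0.205,-0.325,0]
    - [0.23,-0.365,0]
    - [0.255,-0.4093,0]
    - [0.255,-0.4093,-0.04]
    - [0.255,-0.4093,-0.08]
  angular:
    - [0,0,-7]
    - [0,0,-14]
    - [0,0,-21]
    - [0,0,-28]
    - [0,0,-35]
    - [0,0,-43]
    - [0,0,-51]
    - [0,0,-59]
    - [0,0,-67]
    - [0,0,-73.3]
    - [0,0,-73.3]
    - [0,0,-73.3]
  grip: [1,1,1,1,1,1,1,1,1,1,1,1]

```text
time: 1.3
eef_pos: [0.4403, 0.1336, 0.3247]
ee_rot: [1.0, -0.019, 0.002, -0.0]
wrist_force: [-0.8, -0.7, -0.5]
grip_width: 0.0881
```

```bash
cat > st.py <<'E'
from h import *
from scipy.spatial.transform import Rotation as Ro
s=ctrl.get_state();R=Ro.from_quat(s['ee_rot']).as_matrix()
print('t',s['time'],'pos',s['eef_pos'].round(4),'yaw',np.degrees(np.arctan2(R[1,0],R[0,0])).round(2),'zax',R[:,2].round(4),'w',round(s['grip_width'],4),'F',s['wrist_force'].round(2),'q',s['q'].round(2))
E
python3 st.py; python3 -c "
from h import *
cap('scene','s1.png')"
```

```text
t 1.3 pos [0.4403 0.1336 0.3247] yaw -2.21 zax [ 3.4e-03  1.0e-04 -1.0e+00] w 0.0881 F [-0.79 -0.74 -0.48] q [ 0.04  0.01  1.96 -0.    1.16  0.07]
```

View pics/s1.png

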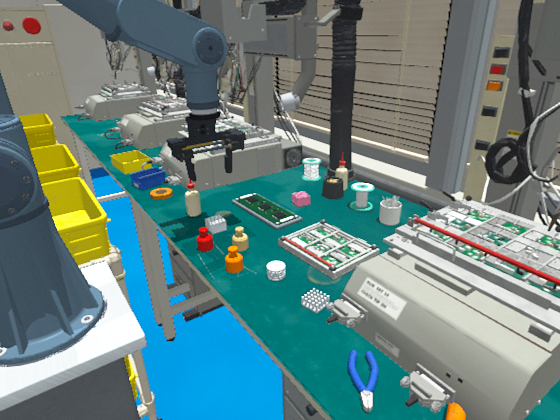

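The picture shows the gripper above the tall sink at (215,150), clear of the bottle at (193,198). I'll descend and grip.

Call:
play_rows:
  linear:
    - [0,0,-0.035]
    - [0,0,-0.07]
    - [0,0,-0.105]
    - [0,0,-0.135]
    - [0,0,-0.153]
    - [0,0,-0.153]
    - [0,0,-0.153]
    - [0,0,-0.153]
    - [0,0,-0.153]
    - [0,0,-0.153]
    - [0,0,-0.153]
    - [0,0,-0.153]
  angular:
    - [0,0,0]
    - [0,0,0]
    - [0,0,0]
    - [0,0,0]
    - [0,0,0]
    - [0,0,0]
    - [0,0,0]
    - [0,0,0]
    - [0,0,0]
    - [0,0,0]
    - [0,0,0]
    - [0,0,0]
  grip: [1,1,1,1,1,1,0.3,0.3,0.3,0.3,0.3,0.3]

```text
time: 2.55
eef_pos: [0.4392, 0.1355, 0.1721]
ee_rot: [1.0, -0.017, 0.0, -0.0]
wrist_force: [-0.3, -0.2, 3.5]
grip_width: 0.0438
```

```bash
python3 st.py; python3 -c "
from h import *
cap('scene','s2.png');c=cap('top');cv2.imwrite('pics/t2.png',cv2.resize(c['pixels'][150:320,130:290,::-1],None,fx=4,fy=3.5))"
```

```text
t 2.55 pos [0.4392 0.1355 0.1721] yaw -1.97 zax [ 9.e-04  0.e+00 -1.e+00] w 0.0438 F [-0.33 -0.22  3.47] q [ 0.04  0.3   2.03 -0.    0.81  0.07]
```

View pics/s2.png

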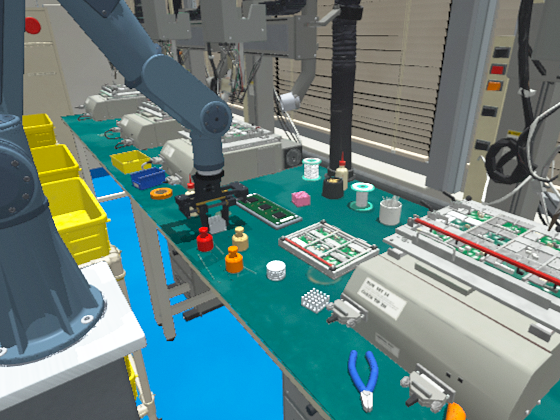

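Width is 43.8 mm, so the tall sink is held. I'll carry it to 5 mm above the middle chip, then check.

Call:
play_rows:
  linear:
    - [0,0,0.015]
    - [0,0,0.04]
    - [0,0,0.065]
    - [0.03,0.003,0.065]
    - [0.07,0.006,0.065]
    - [0.11,0.009,0.065]
    - [0.15,0.012,0.065]
    - [0.1723,0.0146,0.065]
    - [0.1723,0.0146,0.045]
    - [0.1723,0.0146,0.025]
    - [0.1723,0.0146,0.022]
    - [0.1723,0.0146,0.022]
  angular:
    - [0,0,0]
    - [0,0,0]
    - [0,0,0]
    - [0,0,1]
    - [0,0,2]
    - [0,0,3]
    - [0,0,4]
    - [0,0,4.4]
    - [0,0,4.4]
    - [0,0,4.4]
    - [0,0,4.4]
    - [0,0,4.4]
  grip: [0.3,0.3,0.3,0.3,0.3,0.3,0.3,0.3,0.3,0.3,0.3,0.3]

```text
time: 3.85
eef_pos: [0.6107, 0.15, 0.1926]
ee_rot: [1.0, 0.021, -0.001, 0.0]
wrist_force: [0.5, 0.3, -0.8]
grip_width: 0.0437
```

```bash
python3 st.py; python3 -c "
from h import *
c=cap('scene');cv2.imwrite('pics/s3.png',cv2.resize(c['pixels'][130:270,180:330,::-1],None,fx=4,fy=4))"
```

```text
t 3.85 pos [0.6107 0.15   0.1926] yaw 2.43 zax [-2.7e-03 -2.0e-04 -1.0e+00] w 0.0437 F [ 0.48  0.29 -0.76] q [ 0.05  0.55  1.59 -0.    1.01  0.01]
```

View pics/s3.png

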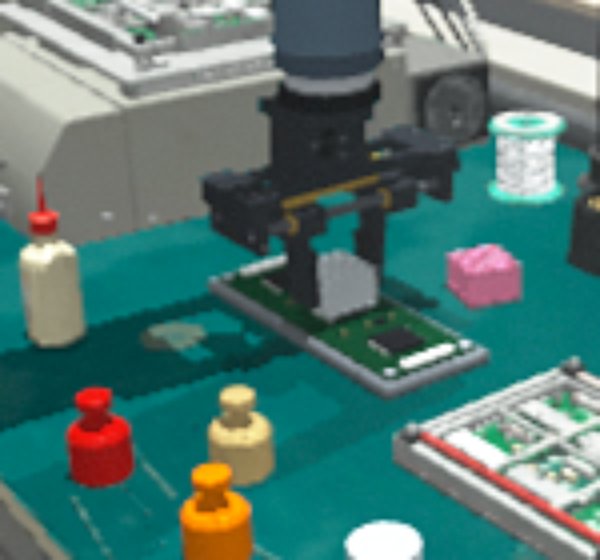

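The sink is held level over the middle chip at crop (345,285), and the bottle is untouched. I'll lower, release and rise.

Call:
play_rows:
  linear:
    - [0,0,-0.002]
    - [0,0,-0.004]
    - [0,0,-0.005]
    - [0,0,-0.005]
    - [0,0,-0.005]
    - [0,0,-0.005]
    - [0,0,-0.005]
    - [0,0,0.01]
    - [0,0,0.05]
    - [0,0,0.09]
  angular:
    - [0,0,0]
    - [0,0,0]
    - [0,0,0]
    - [0,0,0]
    - [0,0,0]
    - [0,0,0]
    - [0,0,0]
    - [0,0,0]
    - [0,0,0]
    - [0,0,0]
  grip: [0.3,0.3,0.3,0.3,0.8,0.8,0.8,0.8,1,1]

```text
time: 4.9
eef_pos: [0.611, 0.15, 0.2849]
ee_rot: [1.0, 0.021, -0.001, 0.0]
wrist_force: [1.3, 0.2, -0.7]
grip_width: 0.0846
```

```bash
python3 st.py; python3 -c "
from h import *
c=cap('scene');cv2.imwrite('pics/s4.png',cv2.resize(c['pixels'][130:270,180:330,::-1],None,fx=4,fy=4))"
```

```text
t 4.9 pos [0.611  0.15   0.2849] yaw 2.43 zax [-1.7e-03 -1.0e-04 -1.0e+00] w 0.0846 F [ 1.27  0.17 -0.71] q [0.05 0.42 1.56 0.   1.16 0.01]
```

View pics/s4.png

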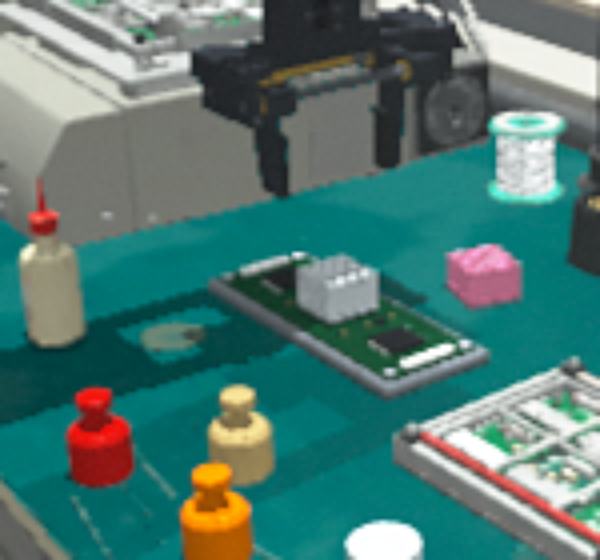

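The tall sink sits on the middle chip at crop (338,285). Next is the round one.

Call:
play_rows:
  linear:
    - [-0.015,-0.03,0]
    - [-0.04,-0.07,0]
    - [-0.06,-0.11,0]
    - [-0.08,-0.15,0]
    - [-0.1,-0.19,0]
    - [-0.12,-0.23,0]
    - [-0.14,-0.265,0]
    - [-0.1621,-0.299,0]
    - [-0.1621,-0.299,-0.03]
    - [-0.1621,-0.299,-0.065]
    - [-0.1621,-0.299,-0.095]
    - [-0.1621,-0.299,-0.112]
  angular:
    - [0,0,0]
    - [0,0,0]
    - [0,0,0]
    - [0,0,0]
    - [0,0,0]
    - [0,0,0]
    - [0,0,0]
    - [0,0,0]
    - [0,0,0]
    - [0,0,0]
    - [0,0,0]
    - [0,0,0]
  grip: [1,1,1,1,1,1,1,1,1,1,1,1]

```text
time: 6.15
eef_pos: [0.4486, -0.1489, 0.1705]
ee_rot: [1.0, 0.021, -0.001, -0.0]
wrist_force: [0.2, -0.4, 0.2]
grip_width: 0.088
```

```bash
python3 st.py; python3 -c "
from h import *
c=cap('scene');cv2.imwrite('pics/s5.png',cv2.resize(c['pixels'][190:330,200:350,::-1],None,fx=4,fy=4))"
```

```text
t 6.15 pos [ 0.4486 -0.1489  0.1705] yaw 2.4 zax [-1.1e-03  7.0e-04 -1.0e+00] w 0.088 F [ 0.21 -0.44  0.22] q [-0.57  0.32  2.    0.    0.82 -0.61]
```

View pics/s5.png

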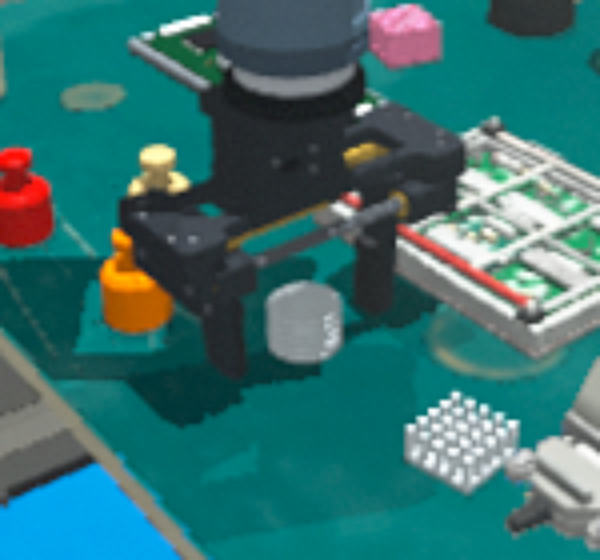

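The jaws straddle the round sink at crop (303,320). I'll close and lift.

Call:
play_rows:
  linear:
    - [0,0,0]
    - [0,0,0]
    - [0,0,0]
    - [0,0,0]
    - [0,0,0]
    - [0,0,0]
    - [0,0,0.015]
    - [0,0,0.04]
    - [0,0,0.07]
    - [0,0,0.09]
  angular:
    - [0,0,0]
    - [0,0,0]
    - [0,0,0]
    - [0,0,0]
    - [0,0,0]
    - [0,0,0]
    - [0,0,0]
    - [0,0,0]
    - [0,0,0]
    - [0,0,0]
  grip: [0.3,0.3,0.3,0.3,0.3,0.3,0.3,0.3,0.3,0.3]

```text
time: 7.2
eef_pos: [0.4495, -0.149, 0.2634]
ee_rot: [1.0, 0.021, 0.001, 0.0]
wrist_force: [0.6, -0.9, -1.4]
grip_width: 0.0414
```

Call:
play_rows:
  linear:
    - [0.012,0.03,0]
    - [0.03,0.07,0]
    - [0.048,0.11,0]
    - [0.066,0.15,0]
    - [0.084,0.195,0]
    - [0.102,0.24,0]
    - [0.12,0.28,0]
    - [0.138,0.32,0]
    - [0.15,0.35,0]
    - [0.1591,0.3709,0]
    - [0.1591,0.3709,-0.03]
    - [0.1591,0.3709,-0.055]
  angular:
    - [0,0,0]
    - [0,0,0]
    - [0,0,0]
    - [0,0,0]
    - [0,0,0]
    - [0,0,0]
    - [0,0,0]
    - [0,0,0]
    - [0,0,0]
    - [0,0,0]
    - [0,0,0]
    - [0,0,0]
  grip: [0.3,0.3,0.3,0.3,0.3,0.3,0.3,0.3,0.3,0.3,0.3,0.3]

```text
time: 8.4
eef_pos: [0.6084, 0.2231, 0.2062]
ee_rot: [1.0, 0.022, 0.001, -0.0]
wrist_force: [-1.1, 0.1, -0.2]
grip_width: 0.0412
```

```bash
python3 st.py; python3 -c "
from h import *
c=cap('scene');cv2.imwrite('pics/s6.png',cv2.resize(c['pixels'][130:270,180:330,::-1],None,fx=4,fy=4))"
```

```text
t 8.4 pos [0.6084 0.2231 0.2062] yaw 2.53 zax [ 1.1e-03  1.0e-04 -1.0e+00] w 0.0412 F [-1.05  0.08 -0.25] q [ 0.17  0.57  1.53 -0.    1.04  0.12]
```

View pics/s6.png

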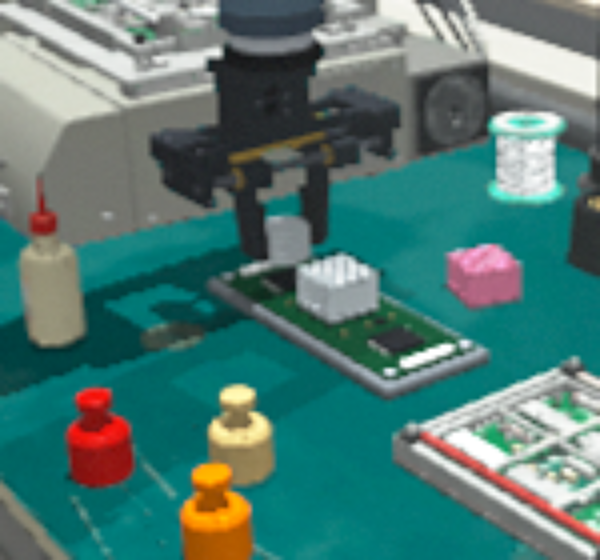

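Call:
play_rows:
  linear:
    - [0,0,-0.008]
    - [0,0,-0.014]
    - [0,0,-0.017]
    - [0,0,-0.0185]
    - [0,0,-0.0185]
    - [0,0,-0.0185]
    - [0,0,-0.0185]
    - [0,0,-0.0185]
    - [0,0,-0.0185]
    - [0,0,0]
    - [0,0,0.03]
    - [0,0,0.075]
  angular:
    - [0,0,0]
    - [0,0,0]
    - [0,0,0]
    - [0,0,0]
    - [0,0,0]
    - [0,0,0]
    - [0,0,0]
    - [0,0,0]
    - [0,0,0]
    - [0,0,0]
    - [0,0,0]
    - [0,0,0]
  grip: [0.3,0.3,0.3,0.3,0.3,0.8,0.8,0.8,0.8,0.8,1,1]

```text
time: 9.65
eef_pos: [0.6073, 0.2218, 0.2814]
ee_rot: [1.0, 0.021, -0.002, 0.0]
wrist_force: [1.2, 1.6, -0.5]
grip_width: 0.0844
```

```bash
python3 st.py; python3 -c "
from h import *
c=cap('scene');cv2.imwrite('pics/s7.png',cv2.resize(c['pixels'][130:270,180:330,::-1],None,fx=4,fy=4))"
```

```text
t 9.65 pos [0.6073 0.2218 0.2814] yaw 2.43 zax [-4.5e-03 -8.0e-04 -1.0e+00] w 0.0844 F [ 1.17  1.59 -0.53] q [ 0.17  0.46  1.51 -0.    1.18  0.12]
```

View pics/s7.png

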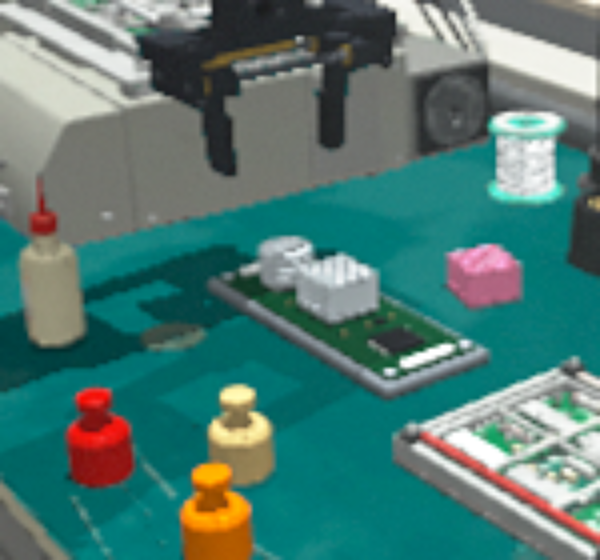

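The round sink is on the left chip at crop (285,262). Now the pin sink.

Call:
play_rows:
  linear:
    - [-0.012,-0.03,0]
    - [-0.025,-0.075,0]
    - [-0.038,-0.12,0]
    - [-0.051,-0.165,0]
    - [-0.064,-0.21,0]
    - [-0.077,-0.255,0]
    - [-0.09,-0.3,0]
    - [-0.103,-0.345,0]
    - [-0.118,-0.39,0]
    - [-0.13,-0.43,0]
    - [-0.142,-0.47,0]
    - [-0.1532,-0.5015,0]
  angular:
    - [0,0,0]
    - [0,0,1]
    - [0,0,2]
    - [0,0,3]
    - [0,0,4]
    - [0,0,5]
    - [0,0,6]
    - [0,0,7]
    - [0,0,8]
    - [0,0,9]
    - [0,0,10.1]
    - [0,0,10.1]
  grip: [1,1,1,1,1,1,1,1,1,1,1,1]

```text
time: 10.9
eef_pos: [0.4545, -0.282, 0.2834]
ee_rot: [0.994, 0.109, 0.001, 0.001]
wrist_force: [-0.5, 0.6, 0.3]
grip_width: 0.0879
```

Call:
play_rows:
  linear:
    - [0,0,-0.03]
    - [0,0,-0.065]
    - [0,0,-0.095]
    - [0,0,-0.111]
    - [0,0,-0.111]
  angular:
    - [0,0,0]
    - [0,0,0]
    - [0,0,0]
    - [0,0,0]
    - [0,0,0]
  grip: [1,1,1,1,1]

```text
time: 11.4
eef_pos: [0.4544, -0.279, 0.1694]
ee_rot: [0.994, 0.109, -0.001, -0.001]
wrist_force: [-0.3, 1.0, 0.4]
grip_width: 0.0884
```

```bash
python3 st.py; python3 -c "
from h import *
c=cap('scene');cv2.imwrite('pics/s8.png',cv2.resize(c['pixels'][210:350,230:380,::-1],None,fx=4,fy=4))"
```

```text
t 11.4 pos [ 0.4544 -0.279   0.1694] yaw 12.52 zax [-0.0025  0.0024 -1.    ] w 0.0884 F [-0.34  0.96  0.37] q [-0.77  0.43  1.84 -0.    0.87 -0.99]
```

View pics/s8.png

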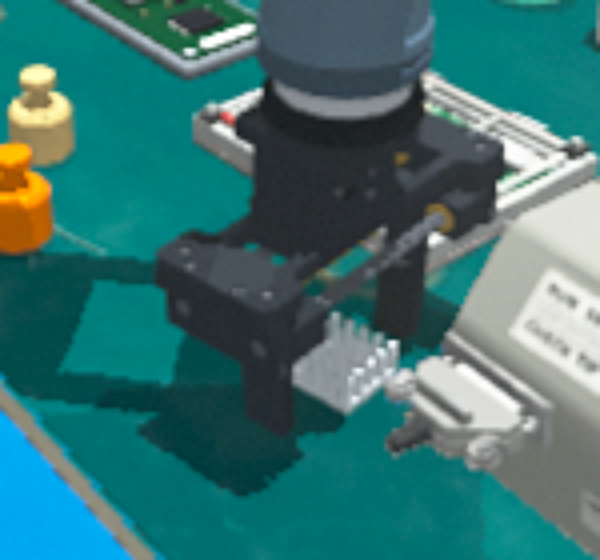

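The jaws straddle the pin sink at crop (345,365), square to it. I'll close, lift and carry.

Call:
play_rows:
  linear:
    - [0,0,0]
    - [0,0,0]
    - [0,0,0]
    - [0,0,0]
    - [0,0,0]
    - [0,0,0]
    - [0,0,0.015]
    - [0,0,0.04]
    - [0,0,0.07]
    - [0,0,0.09]
  angular:
    - [0,0,0]
    - [0,0,0]
    - [0,0,0]
    - [0,0,0]
    - [0,0,0]
    - [0,0,0]
    - [0,0,0]
    - [0,0,0]
    - [0,0,0]
    - [0,0,0]
  grip: [0.3,0.3,0.3,0.3,0.3,0.3,0.3,0.3,0.3,0.3]

```text
time: 12.45
eef_pos: [0.4555, -0.2798, 0.2635]
ee_rot: [0.994, 0.109, 0.001, 0.001]
wrist_force: [-0.4, -0.8, 0.1]
grip_width: 0.0395
```

Call:
play_rows:
  linear:
    - [0.012,0.03,0]
    - [0.03,0.07,0]
    - [0.048,0.11,0]
    - [0.066,0.15,0]
    - [0.084,0.195,0]
    - [0.102,0.24,0]
    - [0.12,0.28,0]
    - [0.138,0.315,0]
    - [0.15,0.34,0]
    - [0.1592,0.3577,0]
    - [0.1592,0.3577,-0.03]
    - [0.1592,0.3577,-0.055]
  angular:
    - [0,0,-1]
    - [0,0,-2]
    - [0,0,-3]
    - [0,0,-4]
    - [0,0,-5]
    - [0,0,-6]
    - [0,0,-7]
    - [0,0,-8]
    - [0,0,-9]
    - [0,0,-10.1]
    - [0,0,-10.1]
    - [0,0,-10.1]
  grip: [0.3,0.3,0.3,0.3,0.3,0.3,0.3,0.3,0.3,0.3,0.3,0.3]

```text
time: 13.65
eef_pos: [0.6149, 0.0792, 0.2066]
ee_rot: [1.0, 0.022, 0.001, 0.0]
wrist_force: [0.3, -0.7, -0.8]
grip_width: 0.0397
```

```bash
python3 st.py; python3 -c "
from h import *
c=cap('scene');cv2.imwrite('pics/s9.png',cv2.resize(c['pixels'][130:270,180:330,::-1],None,fx=4,fy=4))"
```

```text
t 13.65 pos [0.6149 0.0792 0.2066] yaw 2.53 zax [ 2.2e-03 -2.0e-04 -1.0e+00] w 0.0397 F [ 0.25 -0.69 -0.81] q [-0.06  0.51  1.61 -0.    1.02 -0.11]
```

View pics/s9.png

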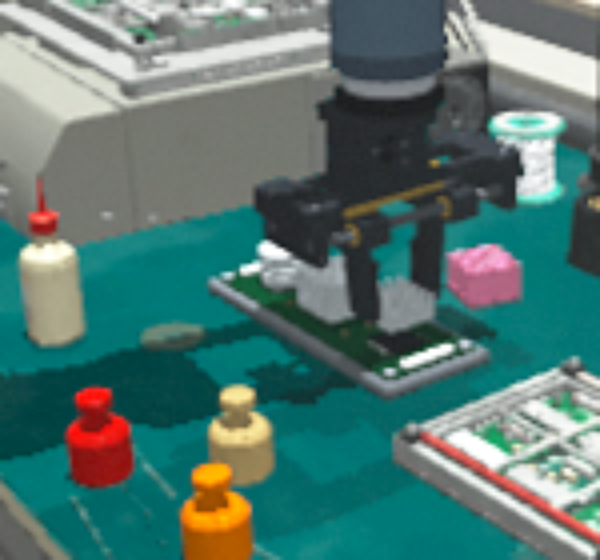

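Call:
play_rows:
  linear:
    - [0,0,-0.008]
    - [0,0,-0.014]
    - [0,0,-0.017]
    - [0,0,-0.0185]
    - [0,0,-0.0185]
    - [0,0,-0.0185]
    - [0,0,-0.0185]
    - [0,0,-0.0185]
    - [0,0,-0.0185]
    - [0,0,0]
    - [0,0,0.03]
    - [0,0,0.075]
  angular:
    - [0,0,0]
    - [0,0,0]
    - [0,0,0]
    - [0,0,0]
    - [0,0,0]
    - [0,0,0]
    - [0,0,0]
    - [0,0,0]
    - [0,0,0]
    - [0,0,0]
    - [0,0,0]
    - [0,0,0]
  grip: [0.3,0.3,0.3,0.3,0.3,0.8,0.8,0.8,0.8,0.8,1,1]

```text
time: 14.9
eef_pos: [0.6131, 0.0782, 0.2789]
ee_rot: [1.0, 0.021, -0.003, -0.0]
wrist_force: [0.2, -0.2, 0.5]
grip_width: 0.0842
```

Call:
play_rows:
  linear:
    - [-0.02,-0.01,0]
    - [-0.05,-0.025,0]
    - [-0.08,-0.035,0]
    - [-0.11,-0.045,0]
    - [-0.14,-0.06,0]
    - [-0.17,-0.073,0]
    - [-0.17,-0.073,0]
  angular:
    - [0,0,0]
    - [0,0,0]
    - [0,0,0]
    - [0,0,0]
    - [0,0,0]
    - [0,0,0]
    - [0,0,0]
  grip: [1,1,1,1,1,1,1]

```text
time: 15.6
eef_pos: [0.4413, 0.0048, 0.2799]
ee_rot: [1.0, 0.021, -0.002, -0.0]
wrist_force: [-0.4, 0.6, -0.5]
grip_width: 0.088
```

```bash
cat > chk.py <<'E'
from h import *
import sys
f=sys.argv[1]
c=cap('scene');cv2.imwrite(f'pics/s{f}.png',cv2.resize(c['pixels'][130:270,180:330,::-1],None,fx=4,fy=4))
t=cap('top');cv2.imwrite(f'pics/t{f}.png',cv2.resize(t['pixels'][150:310,130:290,::-1],None,fx=3.7,fy=3.7))
th=np.radians(2.4);C=np.array([.6112,.1498]);yd=np.array([-np.sin(th),np.cos(th)])
for nm,A in(('top',cloud(t)),('scene',cloud(c))):
  for n,k in(('round',1),('tall',0),('pins',-1)):
    p0=C+.072*k*yd
    m=(np.hypot(A[...,0]-p0[0],A[...,1]-p0[1])<.042)&(A[...,2]>.028)&(A[...,2]<.12)&(abs((A[...,:2]-p0)@yd)<.034)
    p=A[m]
    if len(p)<10: print(nm,n,len(p));continue
    zt=np.percentile(p[:,2],95);q=p[p[:,2]>zt-.006]
    r=cv2.minAreaRect(q[:,:2].astype(np.float32)*1000)
    print(nm,n,len(q),'z',round(zt,4),'off mm',np.round(np.array(r[0])-p0*1000,1),np.round(r[1],1),round(r[2],1),'zstd',round(q[:,2].std(),4))
E
python3 st.py; python3 chk.py 10
```

```text
t 15.6 pos [0.4413 0.0048 0.2799] yaw 2.36 zax [-3.1e-03  4.0e-04 -1.0e+00] w 0.088 F [-0.41  0.56 -0.48] q [-0.26  0.04  2.04 -0.    1.06 -0.3 ]
top round 289 z 0.0433 off mm [-0.9 -0.8] [40.3 40.1] 46.0 zstd 0.0015
top tall 209 z 0.0468 off mm [-2.  -0.1] [44.2 42.8] 2.6 zstd 0.0016
top pins 66 z 0.0375 off mm [ 0.5 -2. ] [36.5 41.3] 0.4 zstd 0.0018
scene round 22 z 0.0431 off mm [-14.4   9.6] [37.  12.5] 59.8 zstd 0.0013
scene tall 100 z 0.0469 off mm [-2.5  2.1] [44.8 43.7] 4.7 zstd 0.0016
scene pins 92 z 0.037 off mm [-2.3  1.1] [43.6 42.5] 1.9 zstd 0.0018
```

View pics/s10.png

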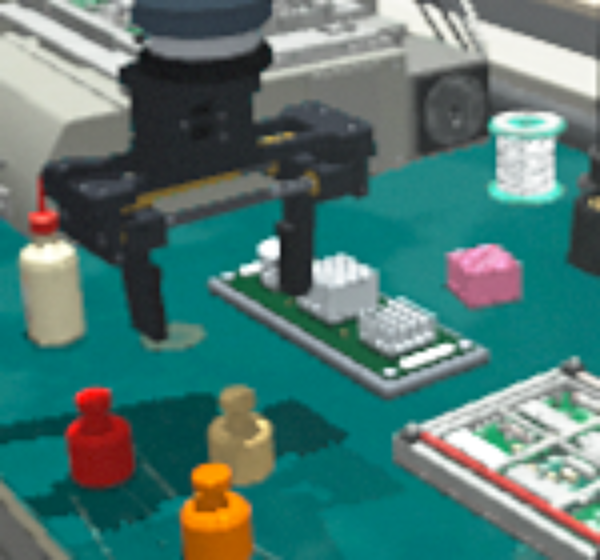

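View pics/t10.png

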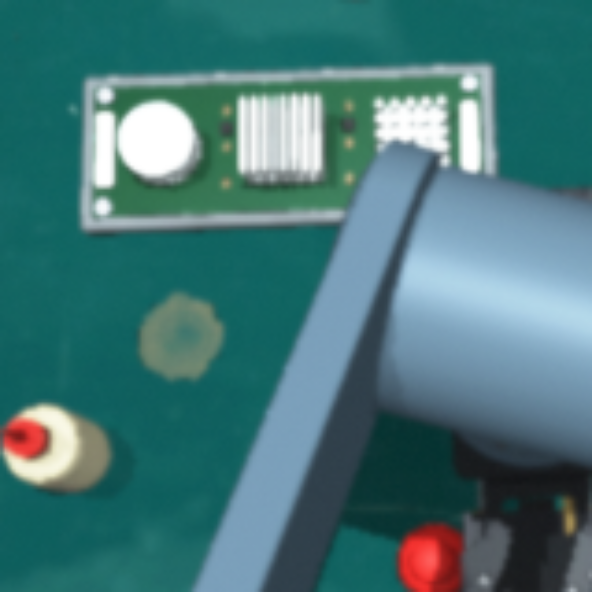

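All three sinks are seated within about 3 mm, and their tops are at the right heights. The arm is above the brass weight, so I'll descend to it.

Call:
play_rows:
  linear:
    - [0,0,-0.03]
    - [0,0,-0.065]
    - [0,0,-0.09]
    - [0,0,-0.108]
    - [0,0,-0.108]
  angular:
    - [0,0,0]
    - [0,0,0]
    - [0,0,0]
    - [0,0,0]
    - [0,0,0]
  grip: [1,1,1,1,1]

```text
time: 16.2
eef_pos: [0.4441, 0.0057, 0.1706]
ee_rot: [1.0, 0.021, -0.002, -0.001]
wrist_force: [-1.3, 0.4, -0.3]
grip_width: 0.0883
```

```bash
python3 st.py; python3 -c "
from h import *
c=cap('scene');cv2.imwrite('pics/s11.png',cv2.resize(c['pixels'][160:300,170:320,::-1],None,fx=4,fy=4))"
```

```text
t 16.2 pos [0.4441 0.0057 0.1706] yaw 2.46 zax [-0.004   0.0011 -1.    ] w 0.0883 F [-1.27  0.35 -0.31] q [-0.26  0.27  2.07  0.    0.81 -0.3 ]
```

View pics/s11.png

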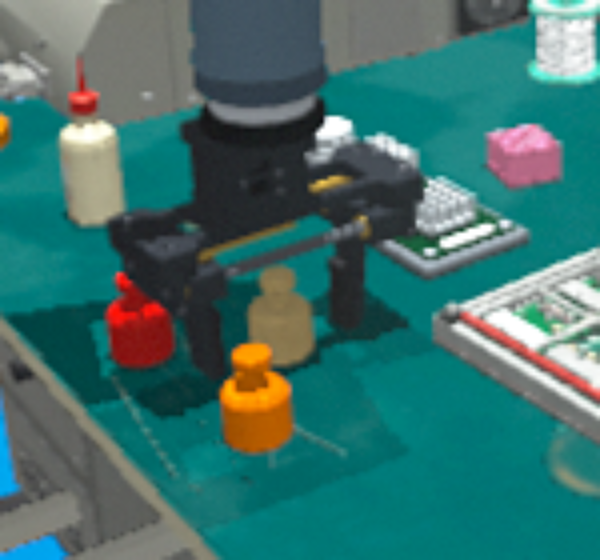

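The brass weight at crop (280,318) lies between the jaws. The gripper body clears the red one at crop (138,325).

Call:
play_rows:
  linear:
    - [0,0,0]
    - [0,0,0]
    - [0,0,0]
    - [0,0,0]
    - [0,0,0]
    - [0,0,0]
    - [0,0,0.01]
    - [0,0,0.03]
    - [0,0,0.06]
    - [0,0,0.09]
    - [0,0,0.09]
  angular:
    - [0,0,0]
    - [0,0,0]
    - [0,0,0]
    - [0,0,0]
    - [0,0,0]
    - [0,0,0]
    - [0,0,0]
    - [0,0,0]
    - [0,0,0]
    - [0,0,0]
    - [0,0,0]
  grip: [0.25,0.25,0.25,0.25,0.25,0.25,0.25,0.25,0.25,0.25,0.25]

```text
time: 17.35
eef_pos: [0.4456, 0.0049, 0.2661]
ee_rot: [1.0, 0.021, 0.003, 0.001]
wrist_force: [1.5, -0.7, -6.0]
grip_width: 0.0387
```

Call:
play_rows:
  linear:
    - [0.012,0.011,0]
    - [0.036,0.032,0]
    - [0.065,0.057,0]
    - [0.095,0.083,0]
    - [0.122,0.107,0]
    - [0.145,0.127,0]
    - [0.158,0.139,0]
    - [0.165,0.1446,0]
    - [0.165,0.1446,-0.015]
    - [0.165,0.1446,-0.03]
    - [0.165,0.1446,-0.036]
    - [0.165,0.1446,-0.036]
  angular:
    - [0,0,0]
    - [0,0,0]
    - [0,0,0]
    - [0,0,0]
    - [0,0,0]
    - [0,0,0]
    - [0,0,0]
    - [0,0,0]
    - [0,0,0]
    - [0,0,0]
    - [0,0,0]
    - [0,0,0]
  grip: [0.25,0.25,0.25,0.25,0.25,0.25,0.25,0.25,0.25,0.25,0.25,0.25]

```text
time: 18.55
eef_pos: [0.6078, 0.149, 0.2241]
ee_rot: [1.0, 0.021, -0.002, 0.0]
wrist_force: [0.0, -0.0, -5.4]
grip_width: 0.0388
```

```bash
python3 st.py; python3 -c "
from h import *
c=cap('scene');cv2.imwrite('pics/s12.png',cv2.resize(c['pixels'][130:270,180:330,::-1],None,fx=4,fy=4))"
```

```text
t 18.55 pos [0.6078 0.149  0.2241] yaw 2.38 zax [-4.9e-03 -3.0e-04 -1.0e+00] w 0.0388 F [ 0.04 -0.05 -5.43] q [ 0.05  0.5   1.59 -0.    1.06  0.01]
```

View pics/s12.png

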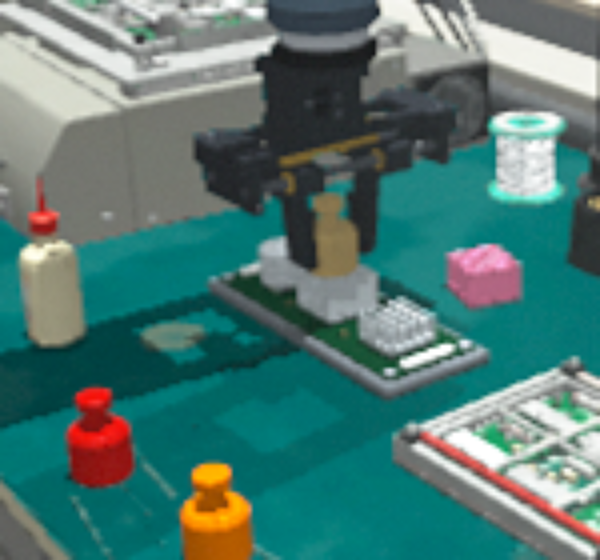

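Call:
play_rows:
  linear:
    - [0,0,0]
    - [0,0,-0.002]
    - [0,0,-0.004]
    - [0,0,-0.005]
    - [0,0,-0.006]
    - [0,0,-0.0065]
    - [0,0,-0.0065]
    - [0,0,-0.0065]
  angular:
    - [0,0,0]
    - [0,0,0]
    - [0,0,0]
    - [0,0,0]
    - [0,0,0]
    - [0,0,0]
    - [0,0,0]
    - [0,0,0]
  grip: [0.25,0.25,0.25,0.25,0.25,0.25,0.25,0.25]

```text
time: 19.4
eef_pos: [0.6094, 0.1498, 0.2209]
ee_rot: [1.0, 0.021, 0.0, 0.0]
wrist_force: [-3.9, -0.5, 3.4]
grip_width: 0.039
```

```bash
python3 st.py; python3 chk.py 13
```

```text
t 19.4 pos [0.6094 0.1498 0.2209] yaw 2.44 zax [ 2.e-04 -1.e-04 -1.e+00] w 0.039 F [-3.89 -0.54  3.43] q [ 0.05  0.51  1.58 -0.    1.05  0.01]
top round 0
top tall 3 z 0.0456 off mm [  2.1 -21. ] [0.1 3.6] 86.0 zstd 0.0012
top pins 105 z 0.0371 off mm [-0.7 -2.1] [40.9 39.7] 3.3 zstd 0.0016
scene round 41 z 0.0433 off mm [-11.2   6. ] [39.7 22.2] 59.5 zstd 0.0013
scene tall 66 z 0.1074 off mm [-4.5  0.7] [73.9 25.5] 1.0 zstd 0.0052
scene pins 94 z 0.037 off mm [-1.9  1. ] [43.3 42.3] 9.1 zstd 0.0019
```

View pics/s13.png

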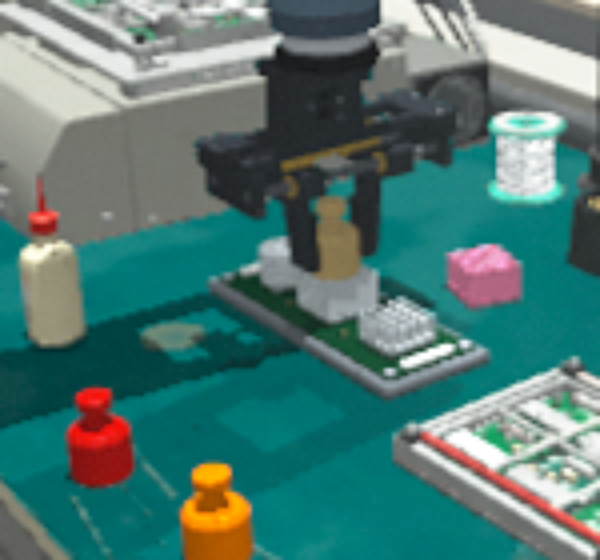

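The wrist force went from −5.4 to +3.4 N, so the weight now rests on the sink. I'll release and retreat up.

Call:
play_rows:
  linear:
    - [0,0,0]
    - [0,0,0]
    - [0,0,0]
    - [0,0,0]
    - [0,0,0]
    - [0,0,0.01]
    - [0,0,0.04]
    - [0,0,0.08]
    - [0,0,0.11]
    - [-0.04,0,0.11]
    - [-0.08,0,0.11]
    - [-0.12,0,0.11]
  angular:
    - [0,0,0]
    - [0,0,0]
    - [0,0,0]
    - [0,0,0]
    - [0,0,0]
    - [0,0,0]
    - [0,0,0]
    - [0,0,0]
    - [0,0,0]
    - [0,0,0]
    - [0,0,0]
    - [0,0,0]
  grip: [0.6,0.7,0.8,0.9,0.9,1,1,1,1,1,1,1]

```text
time: 20.7
eef_pos: [0.4881, 0.1497, 0.3311]
ee_rot: [1.0, 0.021, 0.001, -0.0]
wrist_force: [-0.1, 0.7, -0.2]
grip_width: 0.0882
```

Call:
play_rows:
  linear:
    - [-0.02,-0.03,0]
    - [-0.03,-0.07,0]
    - [-0.03,-0.11,0]
    - [-0.03,-0.15,0]
    - [-0.03,-0.19,0]
    - [-0.03,-0.23,0]
    - [-0.03,-0.27,0]
    - [-0.03,-0.27,0]
  angular:
    - [0,0,0]
    - [0,0,0]
    - [0,0,0]
    - [0,0,0]
    - [0,0,0]
    - [0,0,0]
    - [0,0,0]
    - [0,0,0]
  grip: [1,1,1,1,1,1,1,1]

```text
time: 21.5
eef_pos: [0.4595, -0.1242, 0.3315]
ee_rot: [1.0, 0.019, 0.001, 0.001]
wrist_force: [0.2, 0.5, -0.0]
grip_width: 0.0883
```

```bash
python3 st.py; python3 chk.py 14
```

```text
t 21.5 pos [ 0.4595 -0.1242  0.3315] yaw 2.16 zax [ 0.0021 -0.0024 -1.    ] w 0.0883 F [ 0.24  0.51 -0.03] q [-0.51  0.04  1.92 -0.    1.18 -0.55]
top round 287 z 0.0437 off mm [-1.  -0.6] [40.  41.4] 1.6 zstd 0.0016
top tall 96 z 0.1027 off mm [-3.6 -0.1] [20.9 20.9] 38.1 zstd 0.0018
top pins 108 z 0.0369 off mm [-0.7 -2.2] [40.1 40. ] 3.1 zstd 0.0017
scene round 9
scene tall 31 z 0.1004 off mm [-7.4 -1.1] [16.6 17.9] 53.2 zstd 0.0027
scene pins 89 z 0.0371 off mm [-1.8  0.3] [42.1 40.5] 4.7 zstd 0.0018
```

View pics/s14.png

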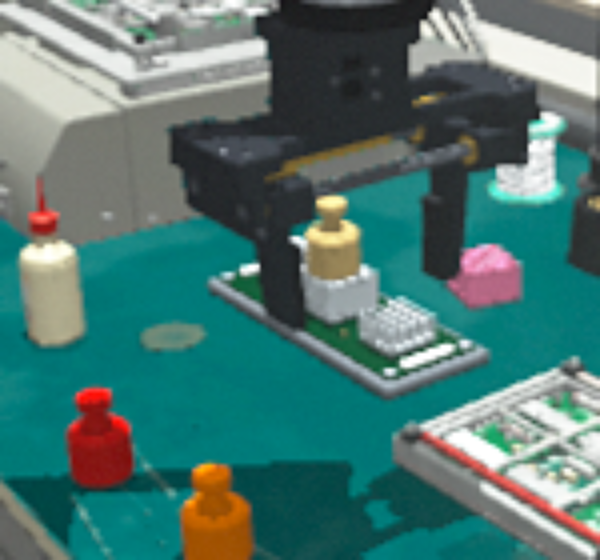

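View pics/t14.png

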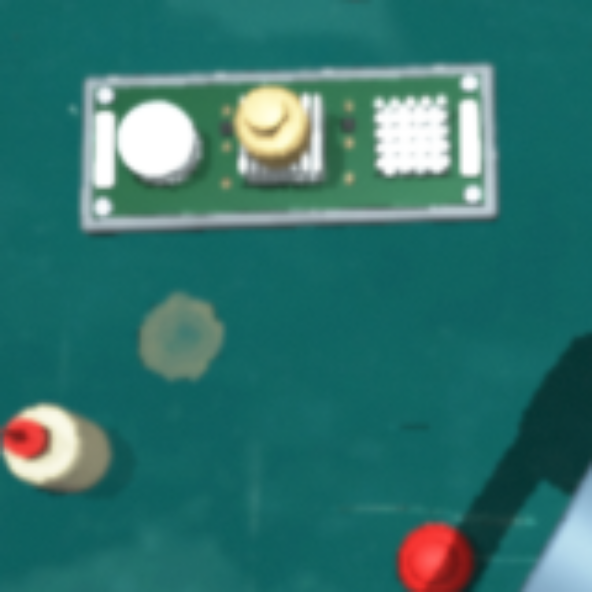

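The weight stands upright. The knob readings from the two views differ by about 4 mm, so I'll compare body and knob positions against the measurement taken before the grasp to check centring and tilt.

```bash
python3 - <<'E'
from m import *
W,_=get('top0');S,_=get('scene0')
T=cloud(cap('top'));N=cloud(cap('scene'))
def rep(nm,A,c,z0):
    d=np.hypot(A[...,0]-c[0],A[...,1]-c[1])<.032
    for k,(a,b) in dict(knob=(.049,.062),body=(.008,.036)).items():
        p=A[d&(A[...,2]>z0+a)&(A[...,2]<z0+b)]
        print(nm,k,len(p),'x',np.round(np.percentile(p[:,0],[2,98])*1000-c[0]*1000,1),'y',np.round(np.percentile(p[:,1],[2,98])*1000-c[1]*1000,1),'med',np.round((np.median(p[:,:2],0)-c)*1000,1))
c0=np.array([.4443,.0051]);c1=np.array([.6095,.1498])
rep('top before',W,c0,0);rep('top now',T,c1,.046);rep('scene before',S,c0,0);rep('scene now',N,c1,.046)
b=np.array([.4295,.264])
for A in(W,T):
    p=A[(np.hypot(A[...,0]-b[0],A[...,1]-b[1])<.045)&(A[...,2]>.02)];print('bottle',p.mean(0).round(4))
E
```

```text
top before knob 95 x [-9.6 10.2] y [-10.1  10. ] med [ 0.1 -0.1]
top before body 193 x [-19.5  17.7] y [-18.5  18.6] med [-5.3  0.2]
top now knob 100 x [-12.1   8.1] y [-10.9   9.3] med [-2.5 -0.7]
top now body 233 x [-21.4  14.4] y [-19.4  17.3] med [-10.2  -6. ]
scene before knob 45 x [-11.1   7. ] y [-7.8 10.5] med [-2.4 -1.3]
scene before body 193 x [-20.6  14.6] y [-17.2  12.2] med [ -7. -10.]
scene now knob 31 x [-13.5   5.1] y [-9.9  6.5] med [-6.4 -2.5]
scene now body 142 x [-22.9  12.9] y [-18.2  12.8] med [-11.6  -8.5]
bottle [0.4281 0.2598 0.0694]
bottle [0.428  0.2597 0.0687]
```

The weight is about 2–3 mm off the tall sink's centre, and its knob and body have shifted by the same amount, so it isn't tilted. The bottle hasn't moved. I'm handing the job in.

```bash
python3 -c "
from h import *
print(ctrl.job_done())"
```

```text
the job is handed in; nothing more can be done
None
```

All three heat sinks are on their chips and the brass weight stands on the tall one. I handed the job in at about 21.6 s on the robot's clock; it gave no verdict.

**Heat sinks:** each is within about 3 mm of its chip centre. The tops read about 1–2 mm high, like the bench readings before, so they lie flat. The square ones are within about 3° of square; the scene view's fits vary more, up to about 7° on one.

**Brass weight:** it stands upright, about 2–3 mm from the tall sink's centre. Its knob and body show the same small shift, so there is no sign of tilt.

**Bottle and robot:** the bottle reads within 1 mm of where it started. The gripper is open and well clear of the parts, with the wrist force near zero.

**Disagreements:** the two cameras differ by about 2–4 mm. In the last check the scene view put the weight's knob 7 mm from the chip centre and the top view 4 mm. The scene view had read about 2 mm the same way before the grasp, so I trusted the comparison with that reading. The arm or neighbouring parts hid the round sink from the scene camera at the end, so its final position comes from the top view alone.

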